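# Release the jig clamp and take out the guide slide

## Task

Open the drilling jig's sprung clamp, which is worked by its upright lever with the black crossbar: it must go past its hold-open point and stay up. Then draw the drill-guide slide out of its channel, keeping it level, and lay it flat, right way up, in the shallow wooden tray without dropping it. Leave the clamp standing open and do not disturb the other things on the bench.

Things in the scene. Friction and masses are not known exactly. Their poses are not given: they have to be found in the camera images.
- jig: Steel drilling jig fixed to the bench. Origin: channel centre, at bench height; z up. Base x -60 to +110 mm, y -60 to +60, 25 high. The channel runs along y through the full 120 mm, open at both ends, floor 25 mm above the bench; side rails with inward lips, tops at 40.5. Clamp hinge axis parallel to y at x +85, 75 above the bench, between cheeks 93 high.
- clamp_arm (a joint): Angle of the sprung clamp arm. 0: closed, arm level, pointing to the jig's -x, its rubber foot on the slide between two ribs that block the slide. Grows as the arm rises; stop at 1.5 rad. The spring pulls it shut below about 0.85 rad (hold-open point) and throws it open, damped, above. Arm 100 mm long from the hinge, foot at 85 mm.
- lever_bar (a point): Centre of the black crossbar (86 mm along the jig's y, 16 thick) on top of the clamp's upright lever, 120 mm from the hinge axis; lever and arm are one rigid piece. Closed: jig x +33 mm, 183 above the bench, lever leaning to -x. Pushing it to the jig's +x (about 10 N at first, then less) raises the arm. Fully open: about x +189, 135 above the bench.
- slide_handle (a point): Centre of the slide's upright handle, an aluminium block 40 mm along the slide's x, 12 along its y, from 8 to 58 mm over the slide's underside (this point 33 over it). It stands 82 mm towards -y from the slide's centre; home, 52 mm outside the channel's -y end. Axes: x across the slide, y along it, z up.
- slide_mid (a point): Centre of the loose aluminium drill-guide slide (about 0.3 kg): plate 60 (x) by 180 (y) by 8 mm; this point is 4 mm over its underside. Two ribs 7 mm high cross its top. Home, it lies in the jig's channel (1.5 mm play), axes parallel to the jig's, this point at jig y -30. It comes out to the jig's -y and is clear after 120 mm of travel.
- tray: Shallow wooden tray, fixed to the bench. Origin: centre of its underside. 160 mm (x) by 270 mm (y) outside, 16 mm high, walls and floor 5 mm thick. The slide fits in lying along the tray's y.
- tin: Bystander: closed steel tin, 68 mm across, 100 mm high, origin at the centre of its underside.
- wrench: Bystander: steel wrench 190 mm long, lying flat.
- offcut: Bystander: wooden offcut 110 x 70 x 40 mm, origin at the centre of its underside.
Mind the look-alikes: they are no part of the job. Of the things that look like the jig, take the one that is farthest from the robot's base at the start.

How it is judged:
By the outcome, as a careful person would: the job done as asked, in the order asked, and still so for the second after the job is handed in, with the robot touching nothing.
It also fails if it takes over 56 s, if anything falls off the work surface, if the arm or the gripper's body presses on something with over 40 N, if the wrist force passes 120 N, or if a joint passes its speed limit or range.

## Robot

A 6-joint arm with a two-finger parallel gripper is mounted at the origin on the work surface. World frame = base frame: x ahead of the robot, y to its left, z up, the work surface at z = 0. Lengths are in m, angles in rad, forces in N, time in s.
With the tool pointing down it reaches from about 0.375 to 0.975 m from the base axis. Payload 3.8 kg.
Tool frame: the origin (TCP) lies at the very end of the fingers, on their centre line; the grasp point (between the pads) lies behind it (bot.tcp_to_grasp is the y of the grasp point in the tool frame, in m); y points along the fingers, z is the direction in which the jaws open and shut, and the axes are right-handed (so a half turn about y gives the same grasp; the last joint's range is limited). The gripper opens to 85 mm and grips with 20 to 120 N. Pads are 22 mm wide; open, the fingers measure 114 mm over their backs; the gripper's body (76 mm by 85 mm) begins 54 mm behind the grasp point. The pads swing forward as they close: fully open they stand 13 mm farther back than shut.
Start: joints at [1.268, 0.264, 1.604, -0, 1.274, -0.037], TCP at [0.177, 0.651, 0.231] pointing down, gripper open.
Joint ranges: [-2.63, 2.63], [-0.94, 2.18], [0.31, 2.57], [-1.31, 4.45], [0, 2.66], [-2.55, 2.55]. Speed limits (rad/s): [2.57, 2.57, 3.14, 3.14, 3.14, 3.14].

## Interface

Orientations are given as a rotation vector (axis times angle).
In Python, from workcell import bot, optics, workorder gives the robot as it stands.
- The arm moves only by the shell command python3 -m handwheel 'ROWS' [FORCE]. ROWS is JSON, a list of rows, each a list of 7 numbers: the shift along the tool's x, y, z in m, then the turn, a rotation vector about the tool's x, y, z in rad, then the opening, from 0 (shut) to 1 (fully open). A call has 1 to 8 rows; each row shifts and turns the commanded pose from where the row before left it, along the tool's axes as they then stand; what a row does not reach is not made up. A row lasts 1/8 s, in which the tool goes at most 62.5 mm and 10.7 degrees, less where a joint would pass 70% of its speed; a pose out of reach is approached as far as the arm can. A call with a gripper value outside its range is refused whole. The fingers move at their own pace and stop on an object; FORCE is the grip in N (left out, the last holds). Time passes only in rows, so rows that do not move let the fingers close. It gives the time, the measured TCP pose, the force and the opening at its end, in the units of the state.
- bot.read_state(): the state, without advancing time (a new reading comes with each control period).
- optics.read_camera(name): name is "scene" or "top" or "wrist"; returns a dict with "image" (384x512x3 uint8, red, green, blue), "z_map" (384x512 float32, m along the optical axis (not along the pixel's ray), 0 where there is no reading), "mtx" (3x3 intrinsics, pixels), "dist" ([k1, k2, p1, p2, k3] as OpenCV has them; the pictures are not rectified), "world_from_camera" (4x4, takes a point from camera to world coordinates); the wrist camera has in their place "hand_eye" (4x4, takes a point from camera to tool coordinates, whose origin is the TCP and whose axes are the tool frame's). Camera axes: x right, y down, z forward; pixel columns grow to the right and rows downward; lengths in m; the calibration is good to about 2 mm. A picture is of the moment at which its call begins: read the wrist's pose just before it.
- workorder.finish_job(): hands the job in, once; it reports no verdict.
The state is a dict: "time": time; "q": joint angles; "joint_vel": joint speeds; "joint_torque": joint torques, N m; "tool_pos": TCP position; "tcp_rot": TCP orientation; "wrist_force": force on the tool from outside, world axes, zero at the start; "torque": the same for the moment, N m; "width": opening from 0.0 (shut) to 1.0 (fully open).
Only numpy, scipy, OpenCV 4.12 (cv2) and the standard library are available. Lean on these libraries where they do the work, as an engineer would, in place of code of your own. Each camera call takes 0.05 s, during which the arm holds its last target.

## Working session

There is one attempt and no reset: what is moved stays moved. The work goes in short steps, Python scripts to look and compute and a shell command to move; the robot and the scene stay as the last step left them, time stands still between calls to the robot, and variables do not carry over. Pictures are saved under pics/ and viewed, and the job is handed in when it is done.

```bash
ls; mkdir -p pics
python3 - <<'E'
from workcell import bot,optics
import cv2,numpy as np
print(bot.read_state(), bot.tcp_to_grasp)
for n in ["scene","top","wrist"]:
    c=optics.read_camera(n); cv2.imwrite(f"pics/{n}0.png",c["image"][:,:,::-1]); np.savez(f"pics/{n}0.npz",**c)
    print(n,c["mtx"].round(1).tolist(),c["dist"],(c["world_from_camera"] if n!="wrist" else c["hand_eye"]).round(3).tolist())
E
```

```text
pics
{'time': 0.0, 'q': array([ 1.26814518e+00,  2.64802881e-01,  1.60540780e+00, -4.94666229e-05,
        1.27371588e+00, -3.69046417e-02]), 'joint_vel': array([ 0.00160002, -0.00053652, -0.00079094,  0.00219142, -0.00032487,
       -0.0001661 ]), 'joint_torque': array([ 1.46910779e-04, -5.15107727e+01, -3.67315400e+01, -9.95313621e-05,
        1.28839316e-02,  3.27783437e-05]), 'tool_pos': array([0.17707035, 0.65057795, 0.22991029]), 'tcp_rot': array([-1.56302346,  0.20893428, -0.20838655]), 'wrist_force': array([-0.79814855,  0.1040315 , -0.00914783]), 'torque': array([ 0.02292007, -0.01773348, -0.0664249 ]), 'width': 1.0028499289512107} -0.0187
scene [[471.3, 0.0, 250.4], [0.0, 471.3, 198.9], [0.0, 0.0, 1.0]] [-0.20136288  0.          0.          0.          0.        ] [[-0.668, 0.559, -0.491, 1.16], [0.744, 0.51, -0.432, 0.626], [0.009, -0.654, -0.756, 1.112], [0.0, 0.0, 0.0, 1.0]]
top [[471.5, 0.0, 256.0], [0.0, 471.5, 187.7], [0.0, 0.0, 1.0]] [0.03255237 0.         0.         0.         0.        ] [[-0.014, -0.987, 0.163, 0.325], [-1.0, 0.014, 0.0, 0.057], [-0.003, -0.163, -0.987, 1.428], [0.0, 0.0, 0.0, 1.0]]
wrist [[269.6, 0.0, 256.7], [0.0, 269.6, 189.5], [0.0, 0.0, 1.0]] [-0.0237751  0.         0.         0.         0.       ] [[0.0, 0.952, 0.305, -0.079], [0.001, -0.305, 0.952, -0.142], [1.0, -0.0, -0.001, -0.0], [0.0, 0.0, 0.0, 1.0]]
```

View pics/scene0.png

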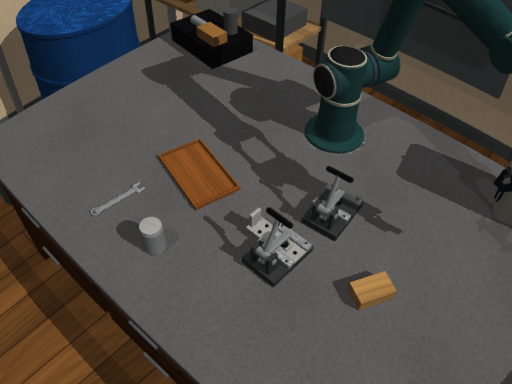

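View pics/top0.png

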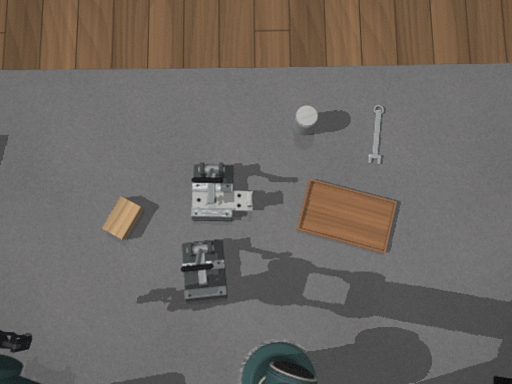

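View pics/wrist0.png

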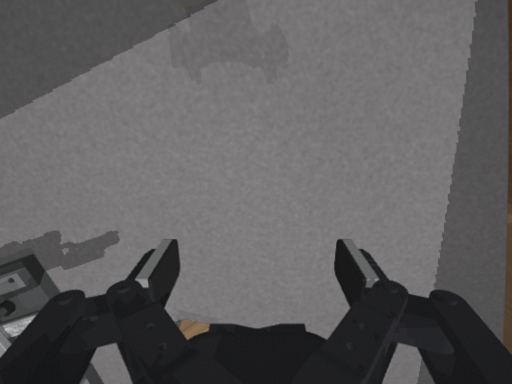

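The top view shows two jigs, at (212,192) and (204,268). The base is at about (278,370), so the one at (212,192) is farther away. It is also the one with the slide, whose handle is at about (245,200). I'll enlarge it to confirm and measure it.

```bash
cat > h.py <<'E'
import numpy as np,cv2
from scipy.spatial.transform import Rotation as R
def load(n): return dict(np.load(f"pics/{n}.npz"))
def W(c,T=None):
    T=c["world_from_camera"] if T is None else T
    h,w=c["z_map"].shape
    u,v=np.meshgrid(np.arange(w),np.arange(h))
    p=cv2.undistortPoints(np.stack([u,v],-1).reshape(-1,1,2).astype(np.float64),c["mtx"],c["dist"]).reshape(h,w,2)
    P=np.dstack([p,np.ones((h,w))])*c["z_map"][...,None]
    return P@T[:3,:3].T+T[:3,3]
def ray(c,uv,z,T=None):
    T=c["world_from_camera"] if T is None else T
    p=cv2.undistortPoints(np.array(uv,float).reshape(-1,1,2),c["mtx"],c["dist"]).reshape(-1,2)
    d=np.c_[p,np.ones(len(p))]@T[:3,:3].T
    return T[:3,3]+d*((z-T[2,3])/d[:,2])[:,None]
def crop(c,x0,x1,y0,y1,s,name):
    cv2.imwrite(name,cv2.resize(c["image"][y0:y1,x0:x1,::-1],None,fx=s,fy=s,interpolation=cv2.INTER_CUBIC))
E
python3 - <<'E'
from h import *
t=load("top0"); s=load("scene0")
crop(t,170,270,140,240,6,"pics/t1.png"); crop(s,230,330,190,290,6,"pics/s1.png")
P=W(t)
for n,(u,v) in dict(jigbase=(225,215),handle=(250,200),tin=(306,115),trayc=(347,216),off=(123,217),jig2=(190,292),bench=(280,200)).items(): print(n,P[v,u].round(3))
for n,zlo,zhi,x0,x1,y0,y1 in [("bar",.17,.25,180,240,160,215)]:
    m=P[y0:y1,x0:x1]; q=m[(m[...,2]>zlo)&(m[...,2]<zhi)]; print(n,len(q),q.mean(0),q.min(0),q.max(0))
E
```

```text
jigbase [0.474 0.15  0.04 ]
handle [0.513 0.075 0.078]
tin [ 0.759 -0.093  0.098]
trayc [ 0.47  -0.217  0.004]
off [0.473 0.45  0.041]
jig2 [0.254 0.251 0.037]
bench [ 0.522 -0.016  0.   ]
bar 186 [0.55444127 0.18891009 0.18855568] [0.54705577 0.14747586 0.17050057] [0.56724199 0.2313103  0.19574269]
```

View pics/t1.png

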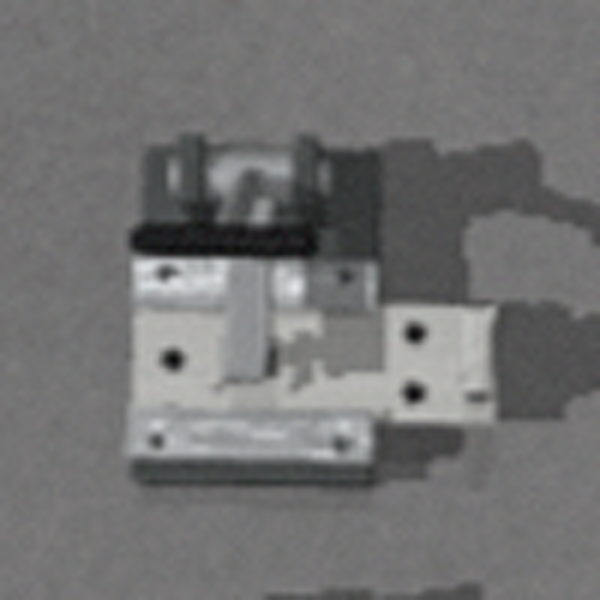

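View pics/s1.png

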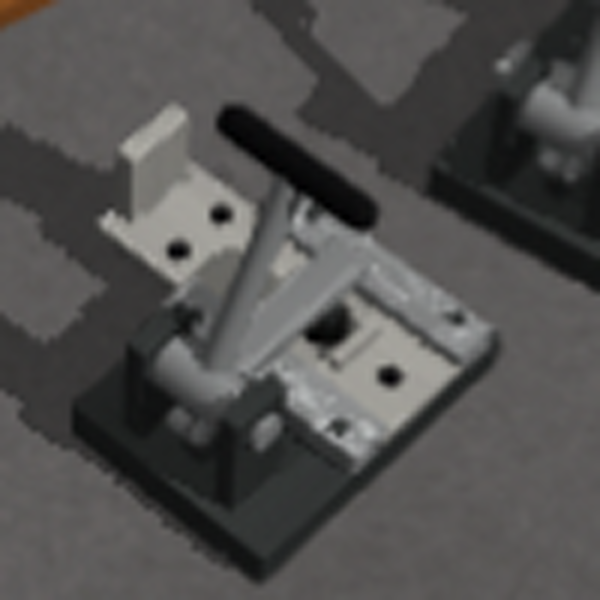

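The crops confirm the pick: this jig (212,192) has the slide with its upright handle at crop (490,360), which is pixel (252,200), and the black bar over it at pixel (207,180). Next I'll measure the jig's yaw, the handle, the bar and the tray.

Run:
```python
from h import *
t=load("top0"); s=load("scene0")
def seg(P,zlo,zhi,x0,x1,y0,y1,name):
    m=(P[...,2]>zlo)&(P[...,2]<zhi)&(P[...,0]>x0)&(P[...,0]<x1)&(P[...,1]>y0)&(P[...,1]<y1)
    q=P[m]; r=cv2.minAreaRect((q[:,:2]*1000).astype(np.float32)); print(name,len(q),q.mean(0).round(4),[np.round(a,1) for a in r]); return q
for n,c in (("top",t),("scene",s)):
    P=W(c); print(n)
    seg(P,.17,.22,.5,.62,.1,.27,"bar")
    seg(P,.065,.095,.47,.57,.02,.11,"handle")
    seg(P,.036,.046,.43,.51,.1,.27,"rail -x")
    seg(P,.036,.046,.545,.60,.1,.27,"rail +x")
    seg(P,.028,.038,.48,.57,.04,.14,"plate out")
    seg(P,.012,.022,.3,.62,-.4,-.05,"tray rim")
    seg(P,.085,.11,.7,.82,-.16,-.02,"tin")
    seg(P,.01,.06,.35,.6,.35,.55,"offcut")
    seg(P,.03,.22,.2,.42,.08,.32,"jig2")
    seg(P,.15,.22,.2,.42,.08,.32,"jig2bar")
```

```text
top
bar 186 [0.5544 0.1889 0.1886] [array([557.3, 189.4]), array([83.8, 19.9]), np.float64(89.4)]
handle 59 [0.5178 0.0789 0.0812] [array([518.9,  79. ]), array([ 8.9, 40.2]), np.float64(89.0)]
rail -x 330 [0.4867 0.1877 0.0402] [array([489.9, 176.3]), array([ 38.8, 148.5]), np.float64(0.5)]
rail +x 242 [0.56   0.1886 0.0403] [array([570.4, 188.4]), array([119.9,  48. ]), np.float64(89.4)]
plate out 373 [0.518  0.1096 0.0328] [array([523.7, 105.3]), array([66.1, 87.3]), np.float64(89.3)]
tray rim 463 [ 0.4703 -0.2171  0.0158] [array([ 473.1, -213.1]), array([272.7, 161.3]), np.float64(74.3)]
tin 413 [ 0.7548 -0.0929  0.0983] [array([757.4, -93. ]), array([64.3, 64.2]), np.float64(0.4)]
offcut 970 [0.4725 0.4533 0.0378] [array([515.2, 432.7]), array([ 71.9, 204.1]), np.float64(60.7)]
jig2 1264 [0.3159 0.2117 0.0835] [array([316.7, 214.6]), array([167. , 119.6]), np.float64(5.0)]
jig2bar 221 [0.3263 0.2149 0.1863] [array([332.3, 215.8]), array([30.9, 84.2]), np.float64(5.0)]
scene
bar 209 [0.5564 0.1914 0.1866] [array([557.2, 190.5]), array([81.7, 22.7]), np.float64(86.1)]
handle 89 [0
[... 179 characters left out ...]
.0)]
rail +x 203 [0.5584 0.2052 0.0398] [array([570.9, 188.9]), array([123.3,  52.1]), np.float64(89.2)]
plate out 317 [0.5207 0.1051 0.0326] [array([522.4, 106.7]), array([68.8, 75.8]), np.float64(83.2)]
tray rim 354 [ 0.4777 -0.1962  0.0153] [array([ 471.3, -211.3]), array([273. , 164.7]), np.float64(74.7)]
tin 425 [ 0.7599 -0.0881  0.0973] [array([758.9, -90.6]), array([65.8, 66.6]), np.float64(5.0)]
offcut 1167 [0.4795 0.4592 0.0355] [array([472.4, 457.8]), array([ 73.3, 113.6]), np.float64(61.2)]
jig2 1269 [0.3341 0.2214 0.0878] [array([316.8, 215. ]), array([162.4, 123.4]), np.float64(6.8)]
jig2bar 231 [0.3291 0.2171 0.1808] [array([331.4, 216.7]), array([29.4, 85.2]), np.float64(6.4)]
```

```bash
cat >> h.py <<'E'
def plan(target,yaw):
    """tool y down, tool z = horizontal (jaw) dir at angle yaw from world +y, prints shift/turn in tool axes"""
    from workcell import bot
    s=bot.read_state(); p=s["tool_pos"]; A=R.from_rotvec(s["tcp_rot"]).as_matrix()
    z=np.array([-np.sin(yaw),np.cos(yaw),0]); y=np.array([0,0,-1.]); x=np.cross(y,z)
    B=np.c_[x,y,z]
    print("t",round(s["time"],2),"pos",p.round(4),"F",s["wrist_force"].round(1),"M",s["torque"].round(2),"w",round(s["width"],3),"q",s["q"].round(2))
    print("axes cols\n",A.round(4))
    print("shift tool:",(A.T@(np.array(target)-p)).round(4)," turn tool:",R.from_matrix(A.T@B).as_rotvec().round(4))
E
python3 -c "
from h import *
plan([.52,.219,.235],0)"
```

```text
t 0.15 pos [0.1771 0.6508 0.2302] F [ 0.  -0.8 -0.7] M [ 0.02 -0.   -0.03] w 1.001 q [ 1.27  0.26  1.61 -0.    1.27 -0.04]
axes cols
 [[ 9.649e-01 -5.000e-04  2.626e-01]
 [-2.626e-01 -1.700e-03  9.649e-01]
 [-1.000e-04 -1.000e+00 -1.700e-03]]
shift tool: [ 0.4442 -0.0042 -0.3266]  turn tool: [ 0.0017 -0.2657 -0.0003]
```

```bash
python3 -m handwheel '[[0,-0.005,0,0,-0.133,0,0],[0,0,0,0,-0.133,0,0],[0.028,0,-0.036,0,0,0,0],[0.028,0,-0.036,0,0,0,0],[0.028,0,-0.036,0,0,0,0],[0.028,0,-0.036,0,0,0,0],[0.028,0,-0.036,0,0,0,0],[0.028,0,-0.036,0,0,0,0]]' 40
python3 -c "
from h import *
plan([.52,.219,.235],0)"
```

```text
time: 1.15
tool_pos: [0.3459, 0.4339, 0.236]
tcp_rot: [-1.571, -0.0, 0.0]
wrist_force: [0.2, 0.1, -0.6]
width: 0.003
t 1.15 pos [0.3459 0.4339 0.236 ] F [ 0.2  0.1 -0.6] M [ 0.03 -0.04  0.01] w 0.003 q [ 0.85  0.03  1.86 -0.    1.25 -0.72]
axes cols
 [[ 1.e+00 -2.e-04 -4.e-04]
 [ 4.e-04 -3.e-04  1.e+00]
 [-2.e-04 -1.e+00 -3.e-04]]
shift tool: [ 0.174  0.001 -0.215]  turn tool: [ 0.0003  0.0004 -0.0002]
```

```bash
python3 -m handwheel '[[0.029,0,-0.036,0,0,0,0],[0.029,0,-0.036,0,0,0,0],[0.029,0,-0.036,0,0,0,0],[0.029,0,-0.036,0,0,0,0],[0.029,0,-0.036,0,0,0,0],[0.029,0,-0.035,0,0,0,0],[0,0.033,0,0,0,0,0],[0,0.033,0,0,0,0,0]]'
python3 - <<'E'
from h import *
from workcell import optics
plan([.53,.219,.168],0)
c=optics.read_camera("scene"); np.savez("pics/scene1.npz",**c); crop(c,220,340,170,290,5,"pics/s2.png")
E
```

```text
time: 2.15
tool_pos: [0.5202, 0.2196, 0.1698]
tcp_rot: [-1.57, 0.0, -0.002]
wrist_force: [-0.3, 0.0, 0.1]
width: 0.003
t 2.15 pos [0.5202 0.2196 0.1698] F [-0.3  0.   0.1] M [0.02 0.02 0.01] w 0.003 q [ 0.36  0.1   1.91  0.    1.13 -1.21]
axes cols
 [[ 1.0e+00  1.0e-03  1.6e-03]
 [-1.6e-03  4.0e-04  1.0e+00]
 [ 1.0e-03 -1.0e+00  4.0e-04]]
shift tool: [ 0.0098  0.0018 -0.0006]  turn tool: [-0.0004 -0.0016  0.001 ]
```

View pics/s2.png

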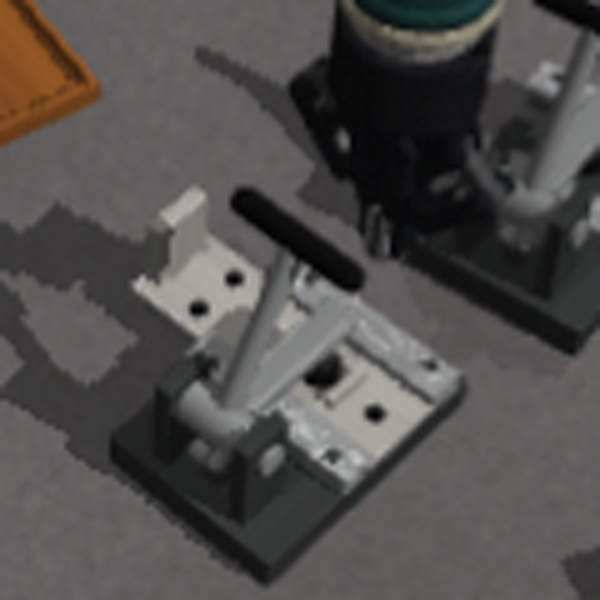

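The fingertip (crop 380,245) is behind the bar's +y end at (350,275), and nothing is touching. Pushing now.

```bash
python3 -m handwheel '[[0.012,0.001,0,0,0,0,0],[0.015,0,0,0,0,0,0],[0.015,0,0,0,0,0,0],[0.016,0,0,0,0,0,0],[0.018,0,0,0,0,0,0],[0.018,0,0,0,0,0,0],[0.018,0.002,0,0,0,0,0],[0.018,0.002,0,0,0,0,0]]'
python3 - <<'E'
from h import *
from workcell import optics
plan([.53,.219,.168],0)
c=optics.read_camera("scene"); np.savez("pics/scene2.npz",**c); crop(c,220,340,170,290,5,"pics/s3.png")
E
```

```text
time: 3.2
tool_pos: [0.6497, 0.2206, 0.1657]
tcp_rot: [-1.571, 0.001, 0.002]
wrist_force: [-2.6, 0.1, -1.9]
width: 0.002
t 3.2 pos [0.6497 0.2206 0.1657] F [-2.6  0.1 -1.9] M [ 0.11  0.41 -0.  ] w 0.002 q [ 0.29  0.33  1.64  0.    1.17 -1.28]
axes cols
 [[ 1.e+00 -2.e-03 -5.e-04]
 [ 5.e-04 -0.e+00  1.e+00]
 [-2.e-03 -1.e+00 -0.e+00]]
shift tool: [-0.1197 -0.0021 -0.0016]  turn tool: [ 0.      0.0005 -0.002 ]
```

View pics/s3.png

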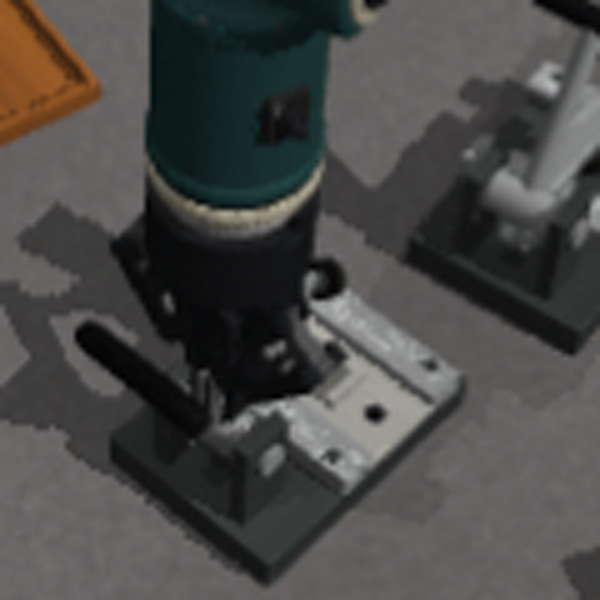

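The clamp is well up but the bar still touches, so I'll push a little farther and let it swing.

```bash
python3 -m handwheel '[[0.01,0.002,0,0,0,0,0],[0.01,0.003,0,0,0,0,0],[0,0,0,0,0,0,0],[0,0,0,0,0,0,0],[0,0,0,0,0,0,0],[0,0,0,0,0,0,0]]'
python3 - <<'E'
from h import *
from workcell import optics
plan([.53,.219,.168],0)
c=optics.read_camera("scene"); np.savez("pics/scene3.npz",**c); crop(c,220,340,170,290,5,"pics/s4.png")
E
```

```text
time: 4.0
tool_pos: [0.6692, 0.2204, 0.1605]
tcp_rot: [-1.571, -0.0, 0.0]
wrist_force: [-0.1, -0.1, -0.2]
width: -0.001
t 4.0 pos [0.6692 0.2204 0.1605] F [-0.1 -0.1 -0.2] M [ 0.03  0.06 -0.04] w -0.001 q [ 0.28  0.37  1.61  0.    1.17 -1.29]
axes cols
 [[ 1.e+00  1.e-04 -3.e-04]
 [ 3.e-04  0.e+00  1.e+00]
 [ 1.e-04 -1.e+00  0.e+00]]
shift tool: [-0.1392 -0.0076 -0.0014]  turn tool: [-0.      0.0003  0.0001]
```

View pics/s4.png

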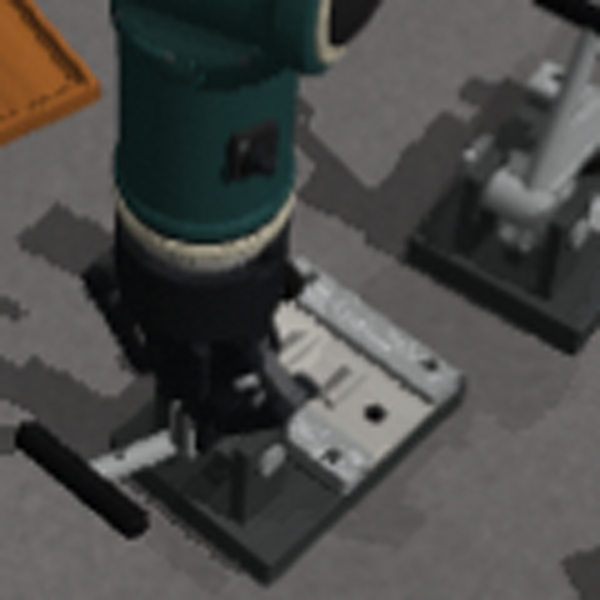

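The bar swung free to crop (80,480), and the wrist force is about zero. I'll retreat upward and go over the handle.

```bash
python3 -m handwheel '[[0,-0.037,0,0,0,0,0],[0,-0.038,0,0,0,0,0],[-0.037,0,-0.035,0,0,0,0],[-0.037,0,-0.035,0,0,0,0.5],[-0.037,0,-0.036,0,0,0,0.5],[-0.039,0,-0.036,0,0,0,0.5],[0,0.05,0,0,0,0,0.5],[0,0,0,0,0,0,0.5]]' 40
python3 - <<'E'
from h import *
from workcell import optics,bot
plan([.519,.078,.045],0)
for n in ["wrist","top","scene"]:
    st=bot.read_state(); c=optics.read_camera(n)
    if n=="wrist":
        T=np.eye(4);T[:3,:3]=R.from_rotvec(st["tcp_rot"]).as_matrix();T[:3,3]=st["tool_pos"]; c["world_from_camera"]=T@c["hand_eye"]
    np.savez(f"pics/{n}4.npz",**c)
    P=W(c)
    for nm,zlo,zhi,x0,x1,y0,y1 in [("handle",.07,.09,.48,.56,.04,.11),("rail-",.036,.046,.45,.51,.1,.27),("plate",.029,.037,.48,.56,.06,.13),("clamp bar",.09,.16,.68,.75,.13,.26)]:
        m=(P[...,2]>zlo)&(P[...,2]<zhi)&(P[...,0]>x0)&(P[...,0]<x1)&(P[...,1]>y0)&(P[...,1]<y1)
        q=P[m]
        if len(q)>8: print(n,nm,len(q),q.mean(0).round(4),[np.round(a,1) for a in cv2.minAreaRect((q[:,:2]*1000).astype(np.float32))])
    cv2.imwrite(f"pics/{n}4.png",c["image"][:,:,::-1])
crop(load("scene4"),220,340,170,290,5,"pics/s5.png")
E
```

```text
time: 5.05
tool_pos: [0.5157, 0.0777, 0.182]
tcp_rot: [-1.571, 0.006, 0.006]
wrist_force: [0.7, 0.2, 0.5]
width: 0.502
t 5.05 pos [0.5157 0.0777 0.182 ] F [0.7 0.2 0.5] M [-0.01 -0.04 -0.05] w 0.502 q [ 0.1   0.02  1.98  0.    1.15 -1.47]
axes cols
 [[ 1.0e+00 -7.6e-03  5.0e-04]
 [-5.0e-04 -7.0e-04  1.0e+00]
 [-7.6e-03 -1.0e+00 -7.0e-04]]
shift tool: [0.0044 0.137  0.0004]  turn tool: [ 0.0007 -0.0005 -0.0076]
wrist handle 529 [0.5145 0.0775 0.0819] [array([516.3,  77.4]), array([12. , 39.9]), np.float64(88.4)]
wrist rail- 2673 [0.4826 0.1899 0.04  ] [array([490.2, 190.6]), array([121. ,  40.3]), np.float64(88.4)]
wrist plate 2291 [0.5149 0.1048 0.0325] [array([522.8,  99.9]), array([61.4, 71.5]), np.float64(88.0)]
wrist clamp bar 97 [0.6829 0.1839 0.1248] [array([683.2, 184.5]), array([14.5,  8.3]), np.float64(70.3)]
top handle 25 [0.5061 0.0788 0.0814] [array([506.9,  79.1]), array([ 8.9, 16.2]), np.float64(89.1)]
top rail- 246 [0.4872 0.198  0.0399] [array([489.6, 176.5]), array([148.3,  36.8]), np.float64(89.1)]
top plate 188 [0.5088 0.1072 0.0326] [array([514.8, 100.9]), array([57.2, 51.9]), np.float64(89.1)]
top clamp bar 217 [0.7058 0.1843 0.1375] [array([699.4, 183.5]), array([82.6, 38.7]), np.float64(90.0)]
scene handle 74 [0.5189 0.0796 0.0798] [array([517.7,  78.7]), array([14. , 41.5]), np.float64(89.7)]
scene rail- 294 [0.4841 0.1972 0.0398] [array([488.2, 178.4]), array([147.4,  41.4]), np.float64(88.4)]
scene plate 217 [0.52   0.0984 0.0328] [array([517.5,  99.3]), array([55.3, 62.7]), np.float64(86.0)]
scene clamp bar 245 [0.7082 0.1871 0.1371] [array([699.3, 185.8]), array([84. , 38.1]), np.float64(86.7)]
```

View pics/wrist4.png

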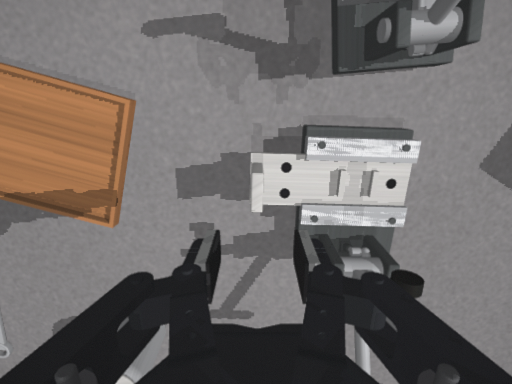

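View pics/s5.png

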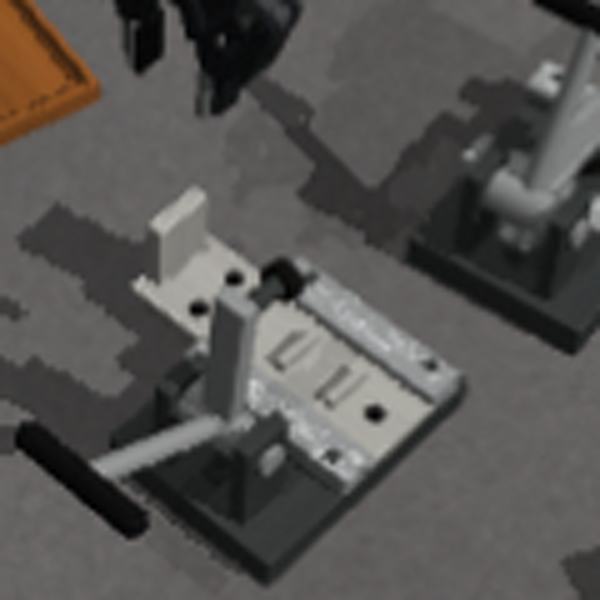

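The clamp stands open: arm upright at crop (230,350), bar at (80,480), foot clear of the ribs. The handle is at (0.517, 0.0775) with a yaw of about -1.2°. Descending on it.

```bash
python3 -m handwheel '[[-0.002,0.03,0,0,0.021,0,0.5],[0,0.04,0,0,0,0,0.5],[0,0.04,0,0,0,0,0.5],[0,0.0315,0,0,0,0,0.5],[0,0,0,0,0,0,0.5]]' 40
python3 -c "
from h import *
plan([.517,.0775,.044],-.021)"
```

```text
time: 5.82
tool_pos: [0.5167, 0.0787, 0.0426]
tcp_rot: [-1.571, 0.019, -0.013]
wrist_force: [-0.6, -0.9, 0.7]
width: 0.501
t 5.83 pos [0.5167 0.0787 0.0426] F [-0.6 -0.9  0.7] M [-0.04  0.03 -0.01] w 0.501 q [ 0.1   0.18  2.09 -0.    0.88 -1.45]
axes cols
 [[ 9.998e-01 -3.700e-03  2.010e-02]
 [-2.010e-02 -4.000e-04  9.998e-01]
 [-3.700e-03 -1.000e+00 -5.000e-04]]
shift tool: [ 0.0003 -0.0014 -0.0012]  turn tool: [ 0.0005  0.0009 -0.0037]
```

```bash
python3 -m handwheel '[[0,0,-0.001,0,0,0,0.3],[0,0,0,0,0,0,0],[0,0,0,0,0,0,0],[0,0,0,0,0,0,0],[0,0,0,0,0,0,0],[0,0,0,0,0,0,0]]' 60
python3 -c "
from h import *
plan([.517,.0775,.044],-.021)"
```

```text
time: 6.58
tool_pos: [0.5198, 0.0775, 0.0461]
tcp_rot: [-1.57, 0.013, -0.02]
wrist_force: [-0.2, -0.9, 6.9]
width: 0.132
t 6.58 pos [0.5198 0.0775 0.0461] F [-0.2 -0.9  6.9] M [ 0.13 -0.06  0.06] w 0.132 q [ 0.1   0.17  2.09  0.    0.87 -1.45]
axes cols
 [[ 9.998e-01  5.000e-03  2.100e-02]
 [-2.100e-02  5.000e-04  9.998e-01]
 [ 5.000e-03 -1.000e+00  7.000e-04]]
shift tool: [-0.0028  0.0021 -0.0001]  turn tool: [-0.0007 -0.      0.005 ]
```

```bash
python3 -m handwheel '[[0,-0.0007,0,0,0,0,0],[0,0,0,0,0,0,0]]'
python3 -c "
from h import *
plan([.517,.0775,.044],-.021)"
```

```text
time: 6.82
tool_pos: [0.5196, 0.0775, 0.0461]
tcp_rot: [-1.57, 0.013, -0.02]
wrist_force: [2.7, -0.8, 6.3]
width: 0.135
t 6.83 pos [0.5196 0.0775 0.0461] F [ 2.7 -0.8  6.3] M [ 0.17 -0.51 -0.19] w 0.135 q [ 0.1   0.17  2.09  0.    0.87 -1.45]
axes cols
 [[ 9.998e-01  4.600e-03  2.130e-02]
 [-2.130e-02  5.000e-04  9.998e-01]
 [ 4.600e-03 -1.000e+00  6.000e-04]]
shift tool: [-0.0026  0.0021 -0.    ]  turn tool: [-0.0006 -0.0003  0.0046]
```

```bash
python3 -m handwheel '[[0,-0.001,0,0,0,0,0],[0,0,0,0,0,0,0]]'
python3 -c "
from h import *
plan([.517,.0775,.044],-.021)"
```

```text
time: 7.08
tool_pos: [0.5186, 0.0775, 0.0462]
tcp_rot: [-1.57, 0.015, -0.019]
wrist_force: [4.1, -0.7, 5.7]
width: 0.132
t 7.08 pos [0.5186 0.0775 0.0462] F [ 4.1 -0.7  5.7] M [ 0.12 -0.7  -0.32] w 0.132 q [ 0.1   0.17  2.09  0.    0.88 -1.45]
axes cols
 [[ 9.998e-01  2.400e-03  2.130e-02]
 [-2.130e-02  3.000e-04  9.998e-01]
 [ 2.400e-03 -1.000e+00  4.000e-04]]
shift tool: [-0.0016  0.0022  0.    ]  turn tool: [-0.0004 -0.0003  0.0024]
```

```bash
python3 -m handwheel '[[0,-0.0005,-0.004,0,0,0,0],[0,0,-0.008,0,0,0,0],[0,0,-0.008,0,0,0,0]]'
python3 -c "
from h import *
plan([.517,.0775,.044],-.021)"
```

```text
time: 7.45
tool_pos: [0.5175, 0.0586, 0.0459]
tcp_rot: [-1.568, 0.016, -0.018]
wrist_force: [4.0, 5.8, 0.9]
width: 0.132
t 7.45 pos [0.5175 0.0586 0.0459] F [4.  5.8 0.9] M [ 1.21 -0.89 -0.46] w 0.132 q [ 0.06  0.17  2.1   0.    0.88 -1.49]
axes cols
 [[ 0.9998  0.0013  0.0222]
 [-0.0223  0.0028  0.9997]
 [ 0.0012 -1.      0.0028]]
shift tool: [-0.0009  0.002   0.0189]  turn tool: [-0.0028 -0.0013  0.0012]
```

```bash
python3 -m handwheel '[[0.001,0,-0.01,0,0,0,0],[0,0,-0.01,0,0,0,0],[0,0,-0.01,0,0,0,0],[0,0,-0.01,0,0,0,0],[0,0,-0.01,0,0,0,0]]'
python3 -c "
from h import *
plan([.517,.0775,.044],-.021)"
```

```text
time: 8.07
tool_pos: [0.5162, 0.0084, 0.0454]
tcp_rot: [-1.568, 0.019, -0.016]
wrist_force: [2.6, 4.0, 1.5]
width: 0.132
t 8.07 pos [0.5162 0.0084 0.0454] F [2.6 4.  1.5] M [ 1.22 -0.66 -0.4 ] w 0.132 q [-0.03  0.16  2.1   0.    0.88 -1.58]
axes cols
 [[ 0.9997 -0.0013  0.0224]
 [-0.0224  0.0027  0.9997]
 [-0.0014 -1.      0.0027]]
shift tool: [-0.0007  0.0016  0.0691]  turn tool: [-0.0027 -0.0014 -0.0014]
```

```bash
python3 -m handwheel '[[0,-0.0005,-0.01,0,0,0,0],[0,0,-0.01,0,0,0,0],[0,0,-0.01,0,0,0,0],[0,0,-0.01,0,0,0,0],[0,0,-0.01,0,0,0,0],[0,0,-0.01,0,0,0,0],[0,0,-0.01,0,0,0,0],[0,0,-0.01,0,0,0,0]]'
python3 - <<'E'
from h import *
from workcell import optics
plan([.517,.0775,.044],-.021)
c=optics.read_camera("scene"); np.savez("pics/scene6.npz",**c); crop(c,180,330,120,290,4,"pics/s6.png")
c=optics.read_camera("top"); np.savez("pics/top6.npz",**c)
E
```

```text
time: 9.07
tool_pos: [0.5146, -0.0735, 0.046]
tcp_rot: [-1.571, 0.017, -0.015]
wrist_force: [1.0, -0.2, -3.3]
width: 0.136
t 9.07 pos [ 0.5146 -0.0735  0.046 ] F [ 1.  -0.2 -3.3] M [-0.24  0.04  0.03] w 0.136 q [-0.19  0.17  2.1  -0.    0.88 -1.74]
axes cols
 [[ 9.998e-01 -1.300e-03  2.050e-02]
 [-2.050e-02 -3.000e-04  9.998e-01]
 [-1.300e-03 -1.000e+00 -3.000e-04]]
shift tool: [-0.0007  0.002   0.151 ]  turn tool: [ 0.0003  0.0005 -0.0013]
```

View pics/s6.png

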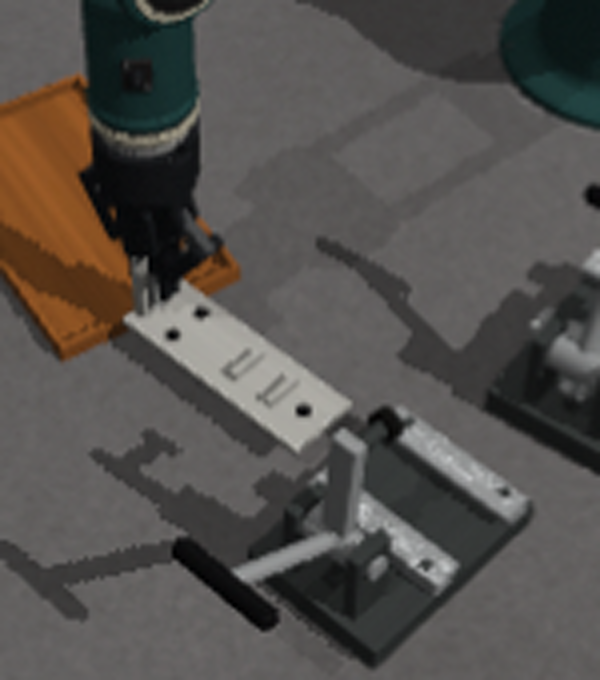

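The slide is clear of the channel and hanging free: Fz is -3.3 N, about 0.3 kg. The clamp is still open. Next I'll check that the slide is level and refine the tray pose.

Run:
```python
from h import *
for n in ("scene6","top6"):
    c=load(n); P=W(c); im=c["image"].astype(int)
    m=(P[...,2]>.022)&(P[...,2]<.045)&(P[...,0]>.478)&(P[...,0]<.56)&(P[...,1]>-.06)&(P[...,1]<.1)
    q=P[m]; A=np.c_[q[:,:2],np.ones(len(q))]; k=np.linalg.lstsq(A,q[:,2],rcond=None)[0]
    print(n,len(q),q.mean(0).round(4),"tilt",k[:2].round(3),"rms",np.std(A@k-q[:,2]).round(4),[np.round(a,1) for a in cv2.minAreaRect((q[:,:2]*1000).astype(np.float32))])
c=load("top0");P=W(c);hsv=cv2.cvtColor(c["image"],cv2.COLOR_RGB2HSV)
for n in("top0","scene0"):
    c=load(n);P=W(c);hsv=cv2.cvtColor(c["image"],cv2.COLOR_RGB2HSV)
    m=(P[...,2]<.025)&(P[...,0]>.3)&(P[...,0]<.65)&(P[...,1]>-.4)&(P[...,1]<-.03)&(hsv[...,1]>90)
    q=P[m];print(len(q),[np.round(a,1) for a in cv2.minAreaRect((q[:,:2]*1000).astype(np.float32))])
```

```text
scene6 905 [0.5153 0.0234 0.0323] tilt [-0.022 -0.002] rms 0.0028 [array([514.3,  19.9]), array([160. ,  63.5]), np.float64(89.2)]
top6 826 [0.5154 0.0354 0.0323] tilt [-0.007 -0.002] rms 0.0034 [array([516.1,  19.6]), array([158.2,  60.9]), np.float64(88.2)]
4780 [array([ 471.8, -215.7]), array([275.1, 160.1]), np.float64(74.3)]
3165 [array([ 466.5, -222.1]), array([298.3, 170.3]), np.float64(72.8)]
```

Level (tilt ≤0.02, within depth noise). I'll lift, turn and carry it over to the tray.

```bash
python3 -m handwheel '[[0,-0.015,0,0,0,0,0],[0,-0.025,0,0,0,0,0],[0,-0.015,0,0,0.05,0,0],[0,0,0,0,0.07,0,0],[0,0,0,0,0.07,0,0],[0,0,0,0,0.058,0,0],[0,0,-0.015,0,0,0,0],[0,0,-0.03,0,0,0,0]]'
python3 -m handwheel '[[0,0,-0.038,0,0,0,0],[0,0,-0.038,0,0,0,0],[0,0,-0.038,0,0,0,0],[0,0,-0.03,0,0,0,0],[0,0,-0.02,0,0,0,0],[0,0,-0.01,0,0,0,0],[0,0,0,0,0,0,0]]'
python3 - <<'E'
from h import *
from workcell import optics
plan([.450,-.292,.046],-.27)
c=optics.read_camera("top"); np.savez("pics/top7.npz",**c); crop(c,270,420,140,290,4,"pics/t7.png")
E
```

```text
time: 10.18
tool_pos: [0.5035, -0.1163, 0.1023]
tcp_rot: [-1.561, 0.207, -0.209]
wrist_force: [-0.0, 0.1, -3.0]
width: 0.134
time: 11.05
tool_pos: [0.4571, -0.2839, 0.1016]
tcp_rot: [-1.56, 0.211, -0.211]
wrist_force: [-0.4, 0.4, -3.5]
width: 0.13
t 11.05 pos [ 0.4571 -0.2839  0.1016] F [-0.4  0.4 -3.5] M [-0.2   0.05  0.01] w 0.13 q [-0.6   0.13  2.02  0.    0.99 -1.9 ]
axes cols
 [[ 9.639e-01  1.000e-04  2.661e-01]
 [-2.661e-01  3.000e-04  9.639e-01]
 [ 0.000e+00 -1.000e+00  3.000e-04]]
shift tool: [-0.0047  0.0556 -0.0097]  turn tool: [-0.0003  0.0006  0.    ]
```

View pics/t7.png

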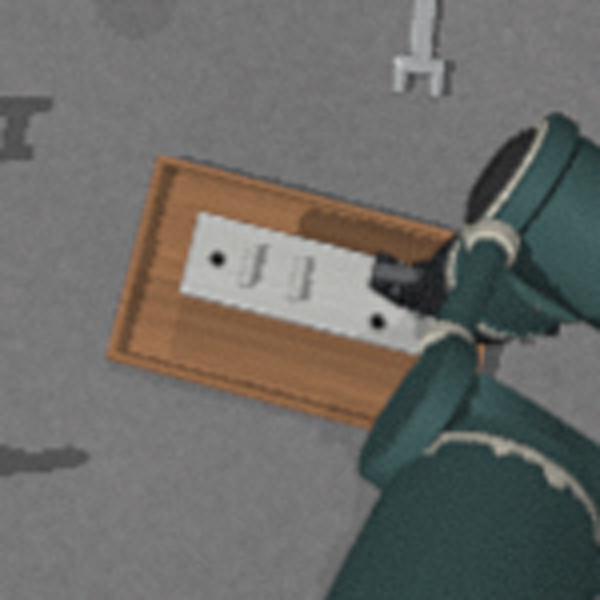

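The slide (crop 300,280) is over the tray and parallel to it. Lowering.

```bash
python3 -m handwheel '[[-0.005,0.01,-0.008,0,0,0,0],[0,0.02,0,0,0,0,0],[0,0.02,0,0,0,0,0],[0,0.012,0,0,0,0,0],[0,0.006,0,0,0,0,0],[0,0.003,0,0,0,0,0],[0,0,0,0,0,0,0],[0,0,0,0,0,0,0]]'
python3 -c "
from h import *
plan([.450,-.292,.026],-.27)"
```

```text
time: 12.1
tool_pos: [0.4507, -0.2905, 0.0312]
tcp_rot: [-1.561, 0.21, -0.212]
wrist_force: [0.1, -0.6, -3.8]
width: 0.134
t 12.1 pos [ 0.4507 -0.2905  0.0312] F [ 0.1 -0.6 -3.8] M [-0.24  0.11  0.03] w 0.134 q [-0.62  0.22  2.07  0.    0.85 -1.92]
axes cols
 [[ 9.641e-01  1.100e-03  2.656e-01]
 [-2.656e-01 -8.000e-04  9.641e-01]
 [ 1.300e-03 -1.000e+00 -4.000e-04]]
shift tool: [-0.0003  0.0052 -0.0016]  turn tool: [0.0004 0.0012 0.0013]
```

```bash
python3 -m handwheel '[[0,0.002,0,0,0,0,0],[0,0.0015,0,0,0,0,0],[0,0.001,0,0,0,0,0],[0,0,0,0,0,0,0]]'
python3 -c "
from h import *
plan([.450,-.292,.026],-.27)"
```

```text
time: 12.6
tool_pos: [0.4502, -0.2902, 0.0264]
tcp_rot: [-1.56, 0.211, -0.211]
wrist_force: [-1.6, 1.6, 2.5]
width: 0.127
t 12.6 pos [ 0.4502 -0.2902  0.0264] F [-1.6  1.6  2.5] M [0.13 0.28 0.04] w 0.127 q [-0.62  0.22  2.08 -0.    0.84 -1.92]
axes cols
 [[ 9.641e-01 -1.000e-04  2.656e-01]
 [-2.656e-01  0.000e+00  9.641e-01]
 [-1.000e-04 -1.000e+00  0.000e+00]]
shift tool: [ 0.0003  0.0004 -0.0018]  turn tool: [-0.      0.0012 -0.0001]
```

It touched down at the expected height (TCP 0.026), and the tray now bears the weight. Releasing.

```bash
python3 -m handwheel '[[0,0,0,0,0,0,0.18],[0,0,0,0,0,0,0.25],[0,0,0,0,0,0,0.4],[0,0,0,0,0,0,0.45],[0,0,0,0,0,0,0.45],[0,-0.01,0,0,0,0,0.45],[0,-0.03,0,0,0,0,0.45],[0,-0.04,0,0,0,0,0.45]]'
python3 -m handwheel '[[0,-0.05,0,0,0,0,0.45],[0,-0.05,0,0,0,0,0.45],[-0.04,0,0.0,0,0,0,0.45],[-0.05,0,0,0,0,0,0.45],[0,0,0,0,0,0,0.45]]'
python3 - <<'E'
from h import *
from workcell import optics
plan([.450,-.292,.026],-.27)
for n in("top","scene"):
    c=optics.read_camera(n); np.savez(f"pics/{n}8.npz",**c); cv2.imwrite(f"pics/{n}8.png",c["image"][:,:,::-1]); P=W(c)
    hsv=cv2.cvtColor(c["image"],cv2.COLOR_RGB2HSV)
    m=(P[...,2]>.009)&(P[...,2]<.03)&(P[...,0]>.4)&(P[...,0]<.55)&(P[...,1]>-.33)&(P[...,1]<-.1)&(hsv[...,1]<60)
    m=cv2.erode(m.astype(np.uint8),np.ones((3,3)))>0
    q=P[m]; A=np.c_[q[:,:2],np.ones(len(q))]; k=np.linalg.lstsq(A,q[:,2],rcond=None)[0]
    print(n,len(q),np.median(q,0).round(4),"tilt",k[:2].round(3),[np.round(a,1) for a in cv2.minAreaRect((q[:,:2]*1000).astype(np.float32))])
E
```

```text
time: 13.6
tool_pos: [0.4494, -0.2896, 0.1063]
tcp_rot: [-1.559, 0.213, -0.209]
wrist_force: [1.1, -0.3, 0.3]
width: 0.445
time: 14.22
tool_pos: [0.3606, -0.265, 0.206]
tcp_rot: [-1.56, 0.213, -0.211]
wrist_force: [1.5, 0.3, 0.7]
width: 0.453
t 14.22 pos [ 0.3606 -0.265   0.206 ] F [1.5 0.3 0.7] M [ 0.02  0.05 -0.05] w 0.453 q [-0.69 -0.16  2.1  -0.    1.21 -1.99]
axes cols
 [[ 9.638e-01 -9.000e-04  2.668e-01]
 [-2.668e-01  3.000e-04  9.638e-01]
 [-1.000e-03 -1.000e+00  1.000e-04]]
shift tool: [ 0.0935  0.18   -0.0022]  turn tool: [-0.0001 -0.0001 -0.001 ]
top 290 [ 0.4727 -0.2013  0.0133] tilt [0.005 0.01 ] [array([ 472.1, -204.9]), array([164.4,  52.5]), np.float64(73.9)]
scene 248 [ 0.474  -0.1922  0.0136] tilt [-0.011  0.001] [array([ 470.4, -207. ]), array([166.3,  50.9]), np.float64(73.7)]
```

View pics/top8.png

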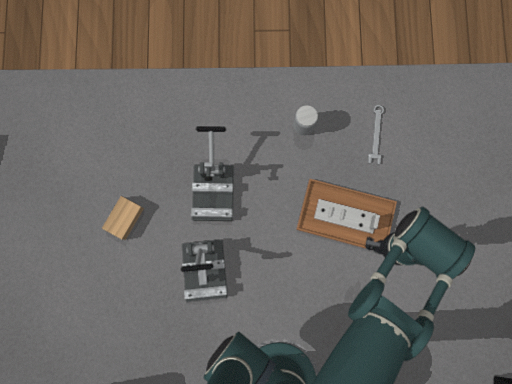

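View pics/scene8.png

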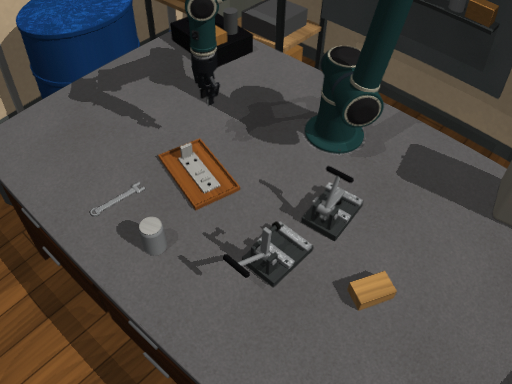

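The slide lies flat in the tray (top view (347,216), top surface at z 0.0133). The clamp is open, with its bar at (211,129), and the tin, wrench, offcut and second jig haven't moved. The gripper is clear, so I'm handing in.

```bash
python3 -c "
from workcell import workorder
print(workorder.finish_job())"
```

```text
the job is handed in; nothing more can be done
None
```

The job is done and handed in; the robot's clock read about 14.3 s of the 56 s allowed. I pushed the lever bar of the far jig past its hold-open point, and the arm swung up and stayed there. I then gripped the slide's handle, drew the slide out level, lifted it, turned it about 14°, lowered it into the tray and released it.

**Last checks:**
- **Slide:** flat and right way up, with its top at z ≈ 0.0133 m against 0.013 expected. Tilt is about 0.01, within depth noise. Its centre is within about 10 mm of the tray's centre, and it lies parallel to the tray's long side within about 1°.
- **Clamp:** open in both the scene and top views.
- **Bystanders:** the tin, wrench, offcut and second jig look unmoved in the same views. I judged this by eye and did not re-measure them.
- **Robot:** the gripper is about 0.2 m above the bench and touching nothing.

**What disagreed:**
- Closing on the handle left about 7 N pushing up on the tool, and the measured tool position moved about 3 mm along x and z. Both had eased by the time the slide was clear of the channel.
- Readings of the jig's yaw differed by about 1° between cameras, so the slide rubbed lightly (4–6 N) on the way out.
- After the release the wrist still read about 1.5 N with nothing touching, slightly more than other no-contact readings.

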